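# Put the hole saws away in their storage blocks

### The job

Put the four hole saws away: one after another, stand each in the well of the storage block painted in its own colour, teeth down, upright and flat on the floor of the well, set down rather than dropped. Leave the black sanding drum and the dark wooden knob standing where they are.

Things in the scene. Friction and masses are not known exactly. Their poses are not given: they have to be found in the camera images.
- red_saw_centre (a point): red hole saw: a red painted steel cup standing mouth down on the bench, a plain cylinder 32 mm in diameter and 54 mm high with a silver toothed lower edge, and on top a silver boss (18 mm across, 7 mm high) with a black hole. The point is on its axis, 27 mm above its teeth; z points up out of the boss. Loose, about 100 g.
- yellow_saw_centre (a point): yellow hole saw: a yellow painted steel cup standing mouth down on the bench, a plain cylinder 40 mm in diameter and 54 mm high with a silver toothed lower edge, and on top a silver boss (18 mm across, 7 mm high) with a black hole. The point is on its axis, 27 mm above its teeth; z points up out of the boss. Loose, about 130 g.
- blue_saw_centre (a point): blue hole saw: a blue painted steel cup standing mouth down on the bench, a plain cylinder 48 mm in diameter and 54 mm high with a silver toothed lower edge, and on top a silver boss (18 mm across, 7 mm high) with a black hole. The point is on its axis, 27 mm above its teeth; z points up out of the boss. Loose, about 170 g.
- green_saw_centre (a point): green hole saw: a green painted steel cup standing mouth down on the bench, a plain cylinder 56 mm in diameter and 54 mm high with a silver toothed lower edge, and on top a silver boss (18 mm across, 7 mm high) with a black hole. The point is on its axis, 27 mm above its teeth; z points up out of the boss. Loose, about 210 g.
- red_well (a point): storage place of the red hole saw: a square plywood block 92 x 92 x 16 mm screwed to the bench, with a round well 48 mm in diameter and 5 mm deep in the middle of its top, whose floor is painted red. The point is the centre of the well floor, 11 mm above the bench; x and y run along the sides of the block, z up.
- yellow_well (a point): storage place of the yellow hole saw: a square plywood block 92 x 92 x 16 mm screwed to the bench, with a round well 56 mm in diameter and 5 mm deep in the middle of its top, whose floor is painted yellow. The point is the centre of the well floor, 11 mm above the bench; x and y run along the sides of the block, z up.
- blue_well (a point): storage place of the blue hole saw: a square plywood block 92 x 92 x 16 mm screwed to the bench, with a round well 64 mm in diameter and 5 mm deep in the middle of its top, whose floor is painted blue. The point is the centre of the well floor, 11 mm above the bench; x and y run along the sides of the block, z up.
- green_well (a point): storage place of the green hole saw: a square plywood block 92 x 92 x 16 mm screwed to the bench, with a round well 72 mm in diameter and 5 mm deep in the middle of its top, whose floor is painted green. The point is the centre of the well floor, 11 mm above the bench; x and y run along the sides of the block, z up.
- drum_centre (a point): black rubber sanding drum, a cylinder 46 mm in diameter and 44 mm high with a silver disc on top; not a hole saw, to be left standing. The point is its centre, 22 mm above the bench.
- knob_centre (a point): dark brown turned wooden furniture knob, 44 mm in diameter at its widest (near the top) and 43 mm high; not a hole saw, to be left standing. The point is on its axis, 21.5 mm above the bench.

How it is judged:
At the end, for the whole second after the job is handed in: Each hole saw stands in the well of its own colour: within 12 mm of its middle, centre 22 to 31 mm above the well floor (27 when seated), upright within 0.1 rad, at rest; none was dropped from over 3 cm. The sanding drum and wooden knob are within 30 mm of their starts (horizontal distance between red_saw_centre and red_well below 0.012 m and z of red_saw_centre in the frame of red_well between 0.022 and 0.031 m and angle between each of red_saw_centre, yellow_saw_centre, blue_saw_centre, green_saw_centre's own z axis and vertical below 0.1 rad and linear speed of each of red_saw, yellow_saw, blue_saw, green_saw below 0.02 m/s and horizontal distance between yellow_saw_centre and yellow_well below 0.012 m and z of yellow_saw_centre in the frame of yellow_well between 0.022 and 0.031 m and horizontal distance between blue_saw_centre and blue_well below 0.012 m and z of blue_saw_centre in the frame of blue_well between 0.022 and 0.031 m and horizontal distance between green_saw_centre and green_well below 0.012 m and z of green_saw_centre in the frame of green_well between 0.022 and 0.031 m and distance of each of drum_centre, knob_centre from where it was at the start of the episode below 0.03 m); the robot touches nothing.
It fails at once if a hole saw is dropped (let go more than about 3 cm above a surface) ((height (world z) of red_saw_centre above 0.072 m and contact force between red_saw and anything else below 0.01 N) or (height (world z) of yellow_saw_centre above 0.072 m and contact force between yellow_saw and anything else below 0.01 N) or (height (world z) of blue_saw_centre above 0.072 m and contact force between blue_saw and anything else below 0.01 N) or (height (world z) of green_saw_centre above 0.072 m and contact force between green_saw and anything else below 0.01 N)).
It fails at once if the sanding drum is pushed away or knocked over (distance of drum_centre from where it was at the start of the episode above 0.03 m or angle between drum_centre's own z axis and vertical above 0.5 rad).
It fails at once if the wooden knob is pushed away or knocked over (distance of knob_centre from where it was at the start of the episode above 0.03 m or angle between knob_centre's own z axis and vertical above 0.5 rad).
It also fails if it takes over 106 s, if anything falls off the work surface, if the arm or the gripper's body presses on something with over 40 N, if the wrist force passes 120 N, or if a joint passes its speed limit or range.

### The arm

A 7-joint arm with a two-finger parallel gripper is mounted at the origin on the work surface. World frame = base frame: x ahead of the robot, y to its left, z up, the work surface at z = 0. Lengths are in m, angles in rad, forces in N, time in s.
With the tool pointing down it reaches from about 0.4 to 0.875 m from the base axis. Payload 19.3 kg.
Tool frame: the origin (TCP) lies midway between the tips of the shut fingers; the grasp point (between the pads) lies 19 mm behind it (bot.pinch_z is the distance from the TCP to the grasp point, in m); z points along the fingers, y is the line along which they close (so a half turn about z gives the same grasp; the last joint's range is limited). The gripper opens to 85 mm and grips with 20 to 120 N. Pads are 22 mm wide; open, the fingers measure 114 mm over their backs; the gripper's body (76 mm by 85 mm) begins 54 mm behind the grasp point. The pads swing forward as they close: fully open they stand 13 mm farther back than shut.
Start: joints at [1.052, 0.521, -0.036, 1.599, 0.021, 1.021, -0.113], TCP at [0.271, -0.563, 0.191] pointing down, gripper open.
Joint ranges: [-2.91, 2.91], [-0.3, 2.13], [-1.5, 1.42], [0.17, 2.43], [-1.26, 4.41], [0.16, 1.93], [-2.52, 2.52]. Speed limits (rad/s): [1.89, 1.89, 2.39, 2.39, 3.01, 3.01, 3.01].

### API

Orientations are given as [roll, pitch, yaw] about the fixed x, y, z axes, in that order (R = Rz(yaw) Ry(pitch) Rx(roll)).
In Python, from workcell import observe, viewer, bot gives the robot as it stands. The module is installed in compiled form; this text tells all that it offers.
- The arm moves only by the tool play_rows, never from a script. Its argument "motion" is a list of rows, each a list of 7 numbers: the shift along the tool's x, y, z in cm, then the turn, a rotation vector about the tool's x, y, z in rad, then the opening, from -1 (shut) to 1 (fully open), so that 0 is half open. A call has exactly 5 rows; each row is the pose to reach, as a shift and turn from the pose commanded when the call began, along the tool's axes at that moment; what a row does not reach only later rows make up. A row lasts 1/10 s, in which the tool goes at most 50 mm and 8.59 degrees, less where a joint would pass 70% of its speed; a pose out of reach is approached as far as the arm can. A call with a gripper value outside its range is refused whole. The fingers move at their own pace and stop on an object; "squeeze" is the grip in N (left out, the last holds). Time passes only in rows, so rows that repeat a pose let the fingers close, or fill a call up. It gives the time, the measured TCP pose, the force, the opening and the grip force at its end, in the units of the state.
- observe(): the state, without advancing time (a new reading comes with each control period).
- viewer.grab_frame(name): name is "side" or "top" or "wrist"; returns (picture, depth): 400x640x3 uint8, red, green, blue; 400x640 float32, m along the optical axis (not along the pixel's ray), 0 where there is no reading.
- viewer.camera_info(name): a dict with "fx", "fy", "cx", "cy" (pixels), "R" (3x3) and "t" (3): a world point X has camera coordinates R X + t. Camera axes: x right, y down, z forward; pixel columns grow to the right and rows downward; lengths in m; the calibration is good to about 2 mm. A picture is of the moment at which its call begins: read the wrist's pose just before it. camera_info takes no time and is no camera call; for the wrist camera it gives the pose at the moment of the call.
- bot.job_done(): hands the job in; it is judged then, once.
The state is a dict: "clock": time; "qpos": joint angles; "qd": joint speeds; "joint_efforts": joint torques, N m; "position": TCP position; "tool_rot": TCP orientation; "force": force on the tool from outside, world axes, zero at the start; "moment": the same for the moment, N m; "grip_width": finger opening in m; "finger_force": force on a finger pad.
Only numpy, scipy, OpenCV 4.12 (cv2) and the standard library are available. Lean on these libraries where they do the work, as an engineer would, in place of code of your own. Each camera call takes 0.05 s, during which the arm holds its last target. There are 200 camera calls.

## Working session

There is one attempt and no reset: what is moved stays moved. The work goes in short steps, Python scripts to look and compute and a tool call to move; the robot and the scene stay as the last step left them, time stands still between calls to the robot, and variables do not carry over. Pictures are saved under pics/ and viewed, at most 14 in all, crops included, and the job is handed in when it is done.

Besides the shell and the picture viewer there is one more tool, called after "Emit:" as a command line: name --pt "numbers of a row" for each row, then --argument value for the rest. play_rows: Moves the arm, as the interface text tells. Its arguments: {"type":"object","properties":{"motion":{"type":"array"},"squeeze":{"type":"number"}},"required":["motion"]}

```bash
mkdir -p pics; python3 - <<'E'
from workcell import observe, viewer, bot
import cv2, numpy as np
s=observe(); print({k:np.round(s[k],3) for k in s}, bot.pinch_z)
for n in ("top","side"):
    p,d=viewer.grab_frame(n); np.savez(f"{n}.npz",p=p,d=d,**viewer.camera_info(n))
    cv2.imwrite(f"pics/{n}0.png",p[:,:,::-1]); print(n,viewer.camera_info(n))
E
```

```text
{'clock': np.float64(0.0), 'qpos': array([ 1.052,  0.522, -0.036,  1.6  ,  0.021,  1.021, -0.113]), 'qd': array([-0.001, -0.001,  0.001, -0.001, -0.001,  0.   , -0.   ]), 'joint_efforts': array([-1.0000e-03, -9.2712e+01,  1.9790e+00, -3.6994e+01,  1.8000e-02,
        8.0000e-03,  0.0000e+00]), 'position': array([ 0.271, -0.563,  0.191]), 'tool_rot': array([-3.14 ,  0.   ,  0.449]), 'force': array([-0.198,  0.417, -0.864]), 'moment': array([ 0.047,  0.028, -0.002]), 'finger_force': np.float64(0.0), 'grip_width': np.float64(0.085)} 0.0187
top {'fx': 361.82873438408546, 'fy': 361.82873438408546, 'cx': 315.4519926319413, 'cy': 203.6712962323353, 'R': array([[-0.00921411, -0.99981688,  0.01677212],
       [-0.98697208,  0.00639888, -0.16076431],
       [ 0.16062755, -0.01803491, -0.98685031]]), 't': array([-0.00135218,  0.54397387,  0.81075228])}
side {'fx': 369.5303491528392, 'fy': 369.5303491528392, 'cx': 319.8283782049176, 'cy': 197.20326692965165, 'R': array([[-0.82110875, -0.57074209, -0.00582035],
       [-0.33593078,  0.49148692, -0.80348685],
       [ 0.46144439, -0.65779485, -0.59529405]]), 't': array([0.41783014, 0.22278233, 0.73786229])}
```

View pics/top0.png

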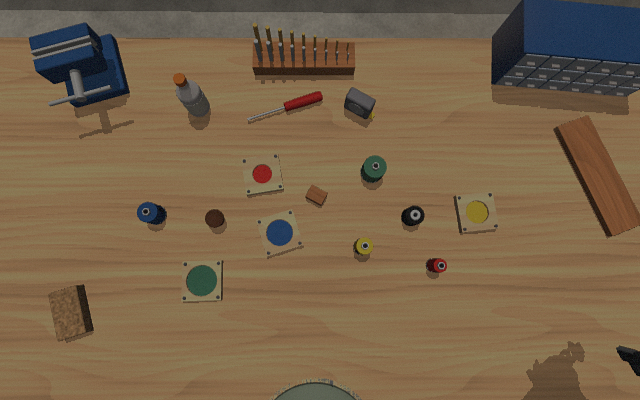

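View pics/side0.png

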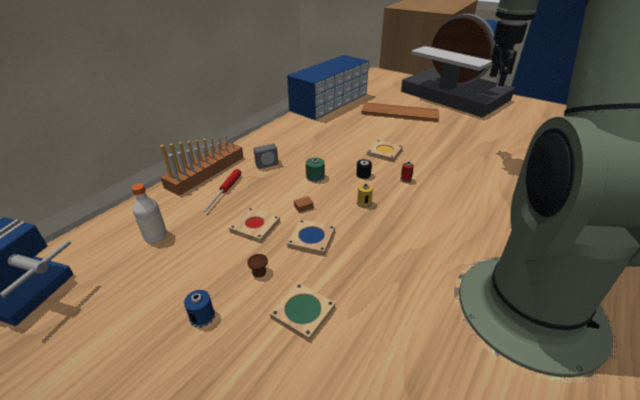

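```bash
cat > h.py <<'E'
from workcell import observe, viewer, bot
import cv2, numpy as np
from scipy.spatial.transform import Rotation as Ro
def ray(u,v,c,z):
    R=c["R"];o=-R.T@c["t"];d=R.T@np.array([(u-c["cx"])/c["fx"],(v-c["cy"])/c["fy"],1.])
    return o+d*(z-o[2])/d[2]
def cloud(d,c):
    v,u=np.mgrid[:d.shape[0],:d.shape[1]]
    P=np.stack([(u-c["cx"])/c["fx"]*d,(v-c["cy"])/c["fy"]*d,d],-1)
    return (P-c["t"])@c["R"]
def go(x,y,z,yaw=None):
    s=observe();R=Ro.from_euler("xyz",s["tool_rot"]);
    sh=R.inv().apply(np.array([x,y,z])-s["position"])*100
    G=R if yaw is None else Ro.from_euler("xyz",[np.pi,0,yaw])
    print("t",round(float(s["clock"]),2),"pos",np.round(s["position"],4),"rot",np.round(s["tool_rot"],3),"F",np.round(s["force"],1),"w",round(float(s["grip_width"]),4),"ff",round(float(s["finger_force"]),1),"-> shift cm",np.round(sh,2),"turn",np.round((R.inv()*G).as_rotvec(),3))
E
python3 - <<'E'
from h import *
for n in ["top"]:
    f=np.load("top.npz");c=f;p,d=f["p"],f["d"];P=cloud(d,f);hsv=cv2.cvtColor(p,cv2.COLOR_RGB2HSV)
    print("table z",np.median(P[300:340,300:400,2]))
    for k,(u,v) in dict(red=(437,265),yellow=(364,246),green=(374,167),blue=(150,212),drum=(413,216),knob=(214,218)).items():
        W=P[v-20:v+20,u-20:u+20].reshape(-1,3);top=W[:,2].max()
        zt=.0 ;lo=.04 if k not in("drum","knob") else .034
        Q=W[(W[:,2]>lo)]; (x,y),r=cv2.minEnclosingCircle(Q[:,:2].astype(np.float32))
        print(k,"zmax %.3f n %d"%(top,len(Q)),"circ",np.round([x,y,r],4),"med",np.round(np.median(Q,0),4))
    for k,(u,v) in dict(red=(262,174),blue=(280,233),green=(202,281),yellow=(477,212)).items():
        m=np.zeros(d.shape,np.uint8);w=np.s_[v-22:v+22,u-22:u+22]
        h0=hsv[v,u].astype(int);hh=hsv[w].astype(int)
        dh=np.abs((hh[...,0]-h0[0]+90)%180-90)
        m[w]=((dh<6)&(hh[...,1]>.75*h0[1])).astype(np.uint8)
        n_,l,st,ce=cv2.connectedComponentsWithStats(m);i=l[v,u]
        a=ray(*ce[i],c,.011);print(k,"well",h0,np.round(a,4),"px",st[i],np.round(P[v,u],4),"reach %.3f"%np.hypot(*a[:2]))
E
```

```text
table z 0.0001556424224515537
red zmax 0.888 n 184 circ [ 0.4048 -0.1466  0.1565] med [ 0.3986 -0.2846  0.0545]
yellow zmax 0.888 n 255 circ [ 0.4293 -0.0623  0.0757] med [ 0.4433 -0.1148  0.0546]
green zmax 0.888 n 452 circ [ 0.5304 -0.0767  0.1511] med [ 0.6299 -0.1461  0.0542]
blue zmax 0.888 n 388 circ [0.4709 0.2078 0.2083] med [0.5254 0.3798 0.0548]
drum zmax 0.888 n 312 circ [ 0.4656 -0.125   0.1472] med [ 0.5154 -0.2381  0.0443]
knob zmax 0.888 n 276 circ [0.4632 0.1325 0.1352] med [0.5121 0.2323 0.0405]
red well [  2 206 134] [0.6257 0.1262 0.011 ] px [253 165  19  18 271] [0.625  0.1259 0.0101] reach 0.638
blue well [107 165  91] [0.4795 0.0822 0.011 ] px [267 220  25  26 495] [0.478  0.0802 0.0114] reach 0.487
green well [72 91 81] [0.3678 0.2646 0.011 ] px [187 266  30  30 681] [0.3662 0.263  0.0119] reach 0.453
yellow well [ 24 189 136] [ 0.5266 -0.403   0.011 ] px [466 201  22  22 381] [ 0.5261 -0.4046  0.0101] reach 0.663
```

```bash
python3 - <<'E'
from h import *
for n in ("top","side"):
  f=np.load(n+".npz");P=cloud(f["d"],f)
  for k,(x,y) in dict(red=(.3986,-.2846),yellow=(.443,-.115),green=(.63,-.146),blue=(.525,.38),drum=(.515,-.238),knob=(.512,.232),wood=(.58,0)).items():
    W=P.reshape(-1,3);W=W[np.hypot(W[:,0]-x,W[:,1]-y)<.05]
    lo={"drum":.04,"knob":.03,"wood":.01}.get(k,.05)
    Q=W[(W[:,2]>lo)&(W[:,2]<.07)]
    if len(Q)==0: continue
    (a,b),r=cv2.minEnclosingCircle(Q[:,:2].astype(np.float32))
    print(n,k,len(Q),"zmax %.3f"%Q[:,2].max(),"circ",np.round([a,b,r],4),"med",np.round(np.median(Q,0),4))
from h import go
go(.6285,-.146,.13,0)
E
```

```text
top red 156 zmax 0.064 circ [ 0.3985 -0.288   0.0161] med [ 0.3986 -0.2864  0.0549]
top yellow 230 zmax 0.065 circ [ 0.4452 -0.1166  0.0199] med [ 0.4451 -0.1156  0.0546]
top green 414 zmax 0.065 circ [ 0.6322 -0.1474  0.0279] med [ 0.6313 -0.1468  0.0543]
top blue 342 zmax 0.065 circ [0.5265 0.3839 0.0239] med [0.5256 0.3819 0.055 ]
top drum 293 zmax 0.049 circ [ 0.5169 -0.2396  0.023 ] med [ 0.516  -0.2393  0.0444]
top knob 279 zmax 0.047 circ [0.5129 0.2342 0.0221] med [0.5121 0.2321 0.0401]
top wood 266 zmax 0.026 circ [ 0.5706 -0.0076  0.0271] med [ 0.5693 -0.0076  0.0224]
side red 62 zmax 0.063 circ [ 0.3963 -0.2862  0.0162] med [ 0.3944 -0.2827  0.0538]
side yellow 112 zmax 0.062 circ [ 0.4421 -0.1155  0.0202] med [ 0.4395 -0.1118  0.0541]
side green 156 zmax 0.063 circ [ 0.6304 -0.145   0.0298] med [ 0.6265 -0.1417  0.0537]
side blue 433 zmax 0.063 circ [0.5247 0.3843 0.0246] med [0.5215 0.3866 0.0537]
side drum 106 zmax 0.047 circ [ 0.5143 -0.2372  0.0229] med [ 0.5133 -0.2352  0.0439]
side knob 270 zmax 0.044 circ [0.5113 0.2351 0.0228] med [0.5069 0.2387 0.0386]
side wood 187 zmax 0.025 circ [ 0.57   -0.0068  0.0279] med [ 0.5649 -0.0027  0.0211]
t 0.1 pos [ 0.271  -0.5629  0.1908] rot [-3.141  0.     0.449] F [-0.2 -0.5  0.3] w 0.0854 ff 0.0 -> shift cm [ 50.3  -22.04   6.1 ] turn [-0.001  0.     0.449]
```

Emit:
play_rows --pt "4.7 -3.9 1.8 0 0 0.14 1" --pt "9.4 -7.8 3.6 0 0 0.28 1" --pt "14.1 -11.7 5.4 0 0 0.42 1" --pt "18.7 -15.5 7.2 0 0 0.449 1" --pt "18.7 -15.5 7.2 0 0 0.449 1" --squeeze 50

```text
clock: 0.6
position: [0.3714, -0.3433, 0.1197]
tool_rot: [-3.142, 0.0, -0.002]
force: [1.7, -0.1, 0.1]
grip_width: 0.0859
finger_force: 0.0
```

```bash
python3 -c "
from h import *
go(.3975,-.287,.10,0)"
```

```text
t 0.6 pos [ 0.3714 -0.3433  0.1197] rot [-3.142e+00  0.000e+00 -2.000e-03] F [ 1.7 -0.1  0.1] w 0.0859 ff 0.0 -> shift cm [ 2.6  -5.64  1.97] turn [-0.     0.    -0.002]
```

Emit:
play_rows --pt "1.3 -2.8 1 0 0 0 1" --pt "2.6 -5.6 2 0 0 0 1" --pt "2.6 -5.6 5 0 0 0 1" --pt "2.6 -5.6 8 0 0 0 1" --pt "2.6 -5.6 10.3 0 0 0 1"

```text
clock: 1.1
position: [0.3968, -0.2887, 0.0157]
tool_rot: [-3.141, 0.001, 0.001]
force: [-0.3, -0.4, -0.1]
grip_width: 0.0852
finger_force: 0.0
```

Emit:
play_rows --pt "0 0 0 0 0 0 -1" --pt "0 0 0 0 0 0 -1" --pt "0 0 0 0 0 0 -1" --pt "0 0 0 0 0 0 -1" --pt "0 0 0 0 0 0 -1"

```text
clock: 1.6
position: [0.3976, -0.2897, 0.0182]
tool_rot: [3.141, -0.001, -0.0]
force: [-1.0, 0.5, 13.4]
grip_width: 0.0141
finger_force: 48.7
```

```bash
python3 -c "
from h import *
p,d=viewer.grab_frame('side');q,_=viewer.grab_frame('wrist')
a=cv2.resize(p[110:210,350:450],(400,400),interpolation=cv2.INTER_CUBIC)
cv2.imwrite('pics/g1.png',np.hstack([a,cv2.resize(q,(400,250)) if 0 else cv2.copyMakeBorder(cv2.resize(q,(400,250)),0,150,0,0,0)])[:,:,::-1])
go(.3975,-.287,.10,0)"
```

```text
t 1.7 pos [ 0.3977 -0.2897  0.0183] rot [ 3.141e+00 -2.000e-03 -0.000e+00] F [-1.7  0.6 12.5] w 0.0132 ff 48.7 -> shift cm [-0.   -0.26 -8.17] turn [ 0.001 -0.002 -0.   ]
```

View pics/g1.png

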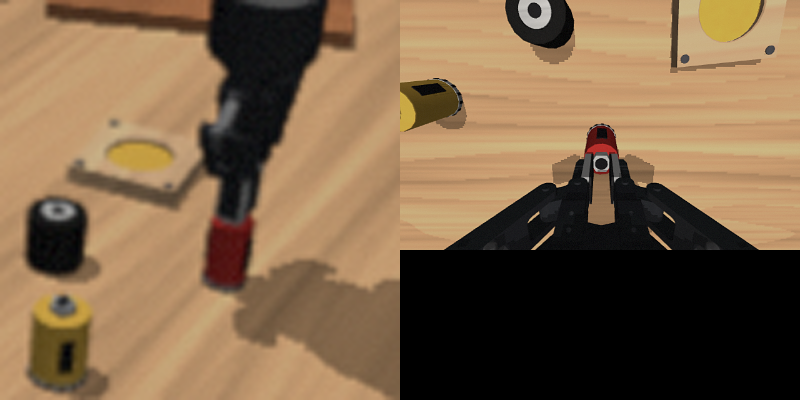

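```bash
python3 -c "
from h import *
for n in ('side','top','wrist'):
  c=viewer.camera_info(n)
  p,d=viewer.grab_frame(n);P=cloud(d,c);hsv=cv2.cvtColor(p,cv2.COLOR_RGB2HSV)
  near=(np.hypot(P[...,0]-.40,P[...,1]+.288)<.06)&(d>0)
  red=near&((hsv[...,0]<6)|(hsv[...,0]>174))&(hsv[...,1]>150)
  oth=near&~red&(P[...,2]>.012)&(P[...,2]<.16)
  for k,m in(('red',red),('oth',oth)):
    Q=P[m];print(n,k,len(Q),np.round(np.percentile(Q,[1,25,50,75,99],axis=0),3).tolist() if len(Q) else '')
"
```

```text
side red 141 [[0.381, -0.292, 0.009], [0.385, -0.28, 0.021], [0.391, -0.275, 0.035], [0.398, -0.273, 0.047], [0.407, -0.27, 0.054]]
side oth 452 [[0.376, -0.343, 0.023], [0.384, -0.294, 0.088], [0.387, -0.27, 0.122], [0.394, -0.253, 0.14], [0.412, -0.229, 0.159]]
top red 14 [[0.385, -0.289, 0.025], [0.41, -0.285, 0.053], [0.412, -0.282, 0.054], [0.412, -0.281, 0.054], [0.412, -0.26, 0.114]]
top oth 153 [[0.381, -0.291, 0.025], [0.39, -0.269, 0.122], [0.4, -0.241, 0.147], [0.408, -0.234, 0.155], [0.415, -0.228, 0.159]]
wrist red 1697 [[0.384, -0.304, 0.008], [0.407, -0.296, 0.034], [0.41, -0.289, 0.051], [0.412, -0.282, 0.055], [0.414, -0.275, 0.056]]
wrist oth 37072 [[0.387, -0.344, 0.059], [0.404, -0.317, 0.115], [0.409, -0.288, 0.131], [0.41, -0.26, 0.14], [0.417, -0.232, 0.152]]
```

Emit:
play_rows --pt "0 0 0 0 0 0 1" --pt "0 0 0 0 0 0 1" --pt "0 0 0 0 0 0 1" --pt "0 0 0 0 0 0 1" --pt "0 0 0 0 0 0 1"

```text
clock: 2.35
position: [0.397, -0.2892, 0.0172]
tool_rot: [-3.142, 0.0, -0.0]
force: [0.2, 0.5, 0.1]
grip_width: 0.0835
finger_force: 0.0
```

```bash
python3 -c "
from h import *
c=viewer.camera_info('wrist');print('cam pos',-c['R'].T@c['t'],c['R'].round(3).tolist())
p,d=viewer.grab_frame('wrist');P=cloud(d,c)
go(.3975,-.287,-.018,0)
m=(d>0)&(np.abs(P[...,0]-.40)<.05)&(np.abs(P[...,1]+.288)<.075)&(np.abs(P[...,1]+.288)>.03)&(P[...,2]>.02)&(P[...,2]<.11)
for s in(-1,1):
  Q=P[m&(s*(P[...,1]+.288)>0)];print(len(Q),np.round(np.percentile(Q,[1,25,50,75,99],axis=0),3).tolist())
v=np.zeros_like(p);v[m]=255
cv2.imwrite('pics/w2.png',np.vstack([p])[:,:,::-1])"
```

```text
cam pos [ 0.47989604 -0.28826983  0.20082308] [[-0.001, -1.0, 0.001], [-0.947, 0.001, 0.322], [-0.322, -0.001, -0.947]]
t 2.4 pos [ 0.397  -0.2892  0.0172] rot [-3.142  0.    -0.   ] F [-0.1 -0.2 -0.6] w 0.0855 ff 0.0 -> shift cm [ 0.05 -0.22  3.52] turn [-0.  0. -0.]
2553 [[0.386, -0.343, 0.072], [0.398, -0.334, 0.085], [0.404, -0.331, 0.095], [0.407, -0.33, 0.102], [0.408, -0.33, 0.109]]
2560 [[0.387, -0.247, 0.072], [0.398, -0.246, 0.085], [0.404, -0.246, 0.095], [0.407, -0.242, 0.102], [0.409, -0.233, 0.109]]
```

View pics/w2.png

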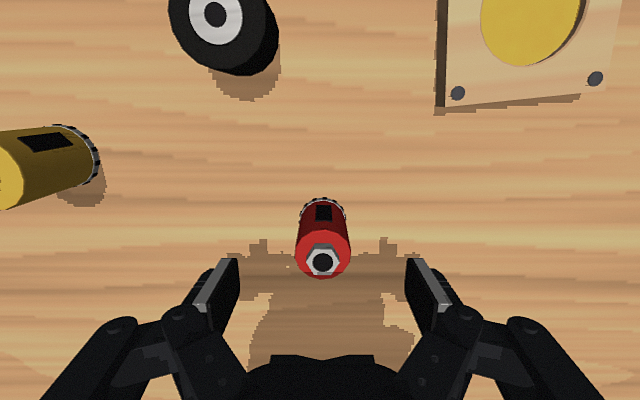

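Emit:
play_rows --pt "0 0 1 0 0 0 1" --pt "0 0 2 0 0 0 1" --pt "0 -0.1 3 0 0 0 1" --pt "0 -0.1 4 0 0 0 1" --pt "0 -0.1 4.3 0 0 0 1"

```text
clock: 2.9
position: [0.3965, -0.2878, -0.0272]
tool_rot: [-3.141, 0.002, -0.0]
force: [-0.5, -0.2, -0.1]
grip_width: 0.0856
finger_force: 0.0
```

Emit:
play_rows --pt "0 0 0 0 0 0 -1" --pt "0 0 0 0 0 0 -1" --pt "0 0 0 0 0 0 -1" --pt "0 0 0 0 0 0 -1" --pt "0 0 0 0 0 0 -1"

```text
clock: 3.4
position: [0.3973, -0.2884, -0.0252]
tool_rot: [3.141, -0.001, -0.0]
force: [-1.2, 1.1, 6.8]
grip_width: 0.0312
finger_force: 48.9
```

Emit:
play_rows --pt "0 0 -3 0 0 0 -1" --pt "0 0 -7 0 0 0 -1" --pt "0 0 -10 0 0 0 -1" --pt "2 -3.6 -10 0 0 0 -1" --pt "4.3 -7.8 -10 0 0 0 -1"

```text
clock: 3.9
position: [0.4406, -0.211, 0.0756]
tool_rot: [3.14, -0.002, -0.004]
force: [1.1, 0.9, -1.3]
grip_width: 0.0309
finger_force: 49.8
```

Emit:
play_rows --pt "2.3 -4.2 0 0 0 0 -1" --pt "4.6 -8.4 0 0 0 0 -1" --pt "6.9 -12.6 0 0 0 0 -1" --pt "9.2 -16.8 0 0 0 0 -1" --pt "11.5 -21 0 0 0 0 -1"

```text
clock: 4.4
position: [0.5558, 0.0017, 0.0746]
tool_rot: [-3.142, -0.0, -0.0]
force: [1.1, -1.5, -0.3]
grip_width: 0.0306
finger_force: 49.8
```

Emit:
play_rows --pt "2.2 -4.2 0 0 0 0 -1" --pt "4.4 -8.4 0 0 0 0 -1" --pt "7 -12.5 0 0 0 0 -1" --pt "7 -12.5 0 0 0 0 -1" --pt "7 -12.5 0 0 0 0 -1"

```text
clock: 4.9
position: [0.625, 0.1257, 0.0739]
tool_rot: [3.141, 0.0, 0.002]
force: [-1.4, -1.0, -0.6]
grip_width: 0.0312
finger_force: 49.9
```

```bash
cat >> h.py <<'E'
def look(x,y,r,col,fn=None):
    "saw in hand / fingers / well seen in the wrist view near x,y"
    c=viewer.camera_info("wrist");p,d=viewer.grab_frame("wrist");P=cloud(d,c)
    hsv=cv2.cvtColor(p,cv2.COLOR_RGB2HSV).astype(int)
    h={"red":0,"yellow":25,"blue":107,"green":72}[col]
    m=(np.abs((hsv[...,0]-h+90)%180-90)<9)&(hsv[...,1]>85)&(d>0)&(np.hypot(P[...,0]-x,P[...,1]-y)<.1)
    S=P[m&(P[...,2]>.03)]
    if len(S)>20:
        zt=np.percentile(S[:,2],97);T=S[S[:,2]>zt-.006]
        (a,b),rr=cv2.minEnclosingCircle(T[:,:2].astype(np.float32))
        print("saw top z %.4f n %d circ %.4f %.4f r %.4f"%(zt,len(T),a,b,rr), "z range",S[:,2].min().round(3))
    W=P[m&(P[...,2]<.02)]
    if len(W)>50:
        (a,b),rr=cv2.minEnclosingCircle(W[:,:2].astype(np.float32));print("well n",len(W),"circ %.4f %.4f r %.4f z %.4f"%(a,b,rr,np.median(W[:,2])))
    if fn: cv2.imwrite(fn,p[:,:,::-1])
E
python3 -c "
from h import *
look(.6257,.1262,0,'red','pics/w3.png');go(.6257,.1262,-.015,0)"
```

```text
saw top z 0.1549 n 2506 circ 0.6272 0.1258 r 0.0471 z range 0.1
well n 2098 circ 0.6073 0.1193 r 0.0428 z 0.0126
t 4.95 pos [0.6248 0.1242 0.0741] rot [ 3.141e+00  1.000e-03 -0.000e+00] F [-0.8 -1.5 -1.2] w 0.0308 ff 49.9 -> shift cm [ 0.1  -0.2   8.91] turn [ 0.001  0.001 -0.   ]
```

View pics/w3.png

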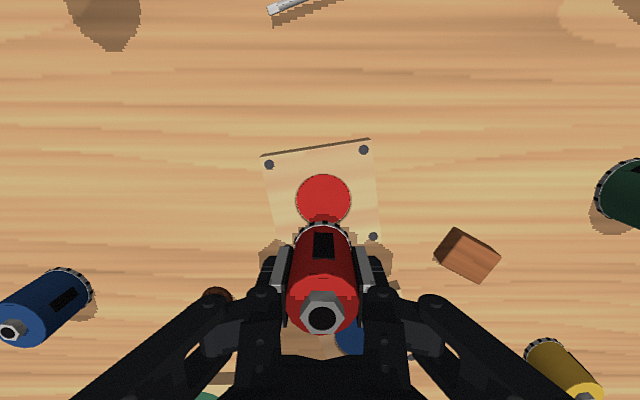

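```bash
sed -i 's/<.1)$/<r)/' h.py; python3 -c "
from h import *
look(.6257,.1262,.032,'red')"
```

```text
saw top z 0.1550 n 2489 circ 0.6352 0.1264 r 0.0255 z range 0.1
well n 2116 circ 0.6252 0.1255 r 0.0243 z 0.0126
```

Emit:
play_rows --pt "0 0 2.5 0 0 0 -1" --pt "0 0 5 0 0 0 -1" --pt "0 0 7.5 0 0 0 -1" --pt "0 0 8.4 0 0 0 -1" --pt "0 0 8.7 0 0 0 -1"

```text
clock: 5.5
position: [0.6247, 0.1236, -0.0132]
tool_rot: [3.141, 0.001, -0.001]
force: [0.4, -0.8, -0.1]
grip_width: 0.0306
finger_force: 49.9
```

Emit:
play_rows --pt "0 0 0.15 0 0 0 -1" --pt "0 0 0.15 0 0 0 -1" --pt "0 0 0.15 0 0 0 0" --pt "0 0 0.1 0 0 0 1" --pt "0 0 0.1 0 0 0 1"

```text
clock: 6.0
position: [0.6255, 0.1248, -0.0132]
tool_rot: [-3.141, -0.001, -0.0]
force: [0.1, 0.3, -0.6]
grip_width: 0.07
finger_force: 0.0
```

Emit:
play_rows --pt "0 0 0 0 0 0 1" --pt "0 0 -2 0 0 0 1" --pt "0 0 -5 0 0 0 1" --pt "0 0 -8.5 0 0 0 1" --pt "0 0 -9 0 0 0 1"

```text
clock: 6.5
position: [0.6272, 0.1251, 0.0803]
tool_rot: [-3.14, -0.005, -0.001]
force: [0.7, 0.2, -0.1]
grip_width: 0.0853
finger_force: 0.0
```

```bash
python3 -c "
from h import *
look(.6252,.1255,.03,'red');go(.631,-.146,.075,0)"
```

```text
saw top z 0.0674 n 953 circ 0.6317 0.1260 r 0.0209 z range 0.03
well n 660 circ 0.6252 0.1240 r 0.0252 z 0.0128
t 6.55 pos [0.6267 0.125  0.0792] rot [-3.14  -0.004 -0.   ] F [0.8 1.1 0.4] w 0.0857 ff 0.0 -> shift cm [ 0.44 27.1   0.39] turn [-0.001 -0.004 -0.   ]
```

Emit:
play_rows --pt "0.1 4.9 0 0 0 0 1" --pt "0.2 9.8 0 0 0 0 1" --pt "0.3 14.7 0 0 0 0 1" --pt "0.4 19.6 0 0 0 0 1" --pt "0.4 24.4 0 0 0 0 1"

```text
clock: 7.05
position: [0.6285, -0.1213, 0.0754]
tool_rot: [-3.141, 0.001, -0.0]
force: [1.4, -0.2, -0.1]
grip_width: 0.0851
finger_force: 0.0
```

Emit:
play_rows --pt "0 2.7 0 0 0 0 1" --pt "0 2.7 0 0 0 0 1" --pt "0 2.7 0 0 0 0 1" --pt "0 2.7 0 0 0 0 1" --pt "0 2.7 0 0 0 0 1"

```text
clock: 7.55
position: [0.6292, -0.1447, 0.076]
tool_rot: [-3.141, 0.0, 0.002]
force: [0.1, 0.7, 0.2]
grip_width: 0.0856
finger_force: 0.0
```

```bash
python3 -c "
from h import *
look(.631,-.146,.05,'green');go(.631,-.146,-.027,0)"
```

```text
saw top z 0.1437 n 134 circ 0.6347 -0.1459 r 0.0474 z range 0.03
well n 116 circ 0.6482 -0.1472 r 0.0225 z 0.0143
t 7.6 pos [ 0.6292 -0.1449  0.0761] rot [-3.141e+00  0.000e+00  1.000e-03] F [-0.4 -0.5 -0.3] w 0.0855 ff 0.0 -> shift cm [ 0.18  0.11 10.31] turn [-0.     0.     0.001]
```

Emit:
play_rows --pt "0.1 0.1 2 0 0 0 1" --pt "0.2 0.1 4.5 0 0 0 1" --pt "0.2 0.1 7 0 0 0 1" --pt "0.2 0.1 9.5 0 0 0 1" --pt "0.2 0.1 10.3 0 0 0 1"

```text
clock: 8.1
position: [0.6298, -0.1462, -0.0291]
tool_rot: [-3.141, 0.003, 0.001]
force: [-0.9, -0.3, -0.3]
grip_width: 0.0853
finger_force: 0.0
```

Emit:
play_rows --pt "0 0 0 0 0 0 1" --pt "0 0 0 0 0 0 -1" --pt "0 0 0 0 0 0 -1" --pt "0 0 0 0 0 0 -1" --pt "0 0 0 0 0 0 -1"

```text
clock: 8.6
position: [0.632, -0.1474, -0.0252]
tool_rot: [3.141, -0.002, -0.0]
force: [-3.0, 0.5, 8.0]
grip_width: 0.055
finger_force: 51.8
```

Emit:
play_rows --pt "0 0 -3 0 0 0 -1" --pt "0 0 -7 0 0 0 -1" --pt "0 0 -10 0 0 0 -1" --pt "-2.4 -3.7 -10 0 0 0 -1" --pt "-4.8 -7.4 -10 0 0 0 -1"

```text
clock: 9.1
position: [0.5832, -0.0732, 0.0749]
tool_rot: [3.141, -0.003, -0.002]
force: [0.1, 2.0, -3.2]
grip_width: 0.0546
finger_force: 54.1
```

Emit:
play_rows --pt "-2.4 -3.8 0 0 0 0 -1" --pt "-4.9 -7.6 0 0 0 0 -1" --pt "-7.4 -11.4 0 0 0 0 -1" --pt "-9.8 -15.2 0 0 0 0 -1" --pt "-12.2 -19 0 0 0 0 -1"

```text
clock: 9.6
position: [0.4604, 0.1182, 0.0741]
tool_rot: [-3.141, -0.001, -0.0]
force: [1.6, 2.0, -1.5]
grip_width: 0.0548
finger_force: 54.1
```

Emit:
play_rows --pt "-2.4 -3.8 0 0 0 0 -1" --pt "-4.9 -7.6 0 0 0 0 -1" --pt "-7.2 -11.2 0 0 0 0 -1" --pt "-9.4 -14.6 0 0 0 0 -1" --pt "-9.4 -14.6 0 0 0 0 -1"

```text
clock: 10.1
position: [0.3646, 0.2676, 0.074]
tool_rot: [-3.139, -0.0, 0.007]
force: [0.6, -1.9, -2.1]
grip_width: 0.0551
finger_force: 54.1
```

```bash
python3 -c "
from h import *
look(.3678,.2646,.045,'green','pics/w4.png');go(.3678,.2646,-.0142,0)"
```

```text
saw top z 0.1551 n 10200 circ 0.3713 0.2707 r 0.0345 z range 0.1
well n 3393 circ 0.3681 0.2638 r 0.0353 z 0.0127
t 10.15 pos [0.3661 0.2652 0.074 ] rot [-3.14e+00 -1.00e-03  5.00e-03] F [ 0.8 -0.5 -2.4] w 0.0553 ff 54.1 -> shift cm [0.16 0.07 8.82] turn [-0.001 -0.001  0.005]
```

View pics/w4.png

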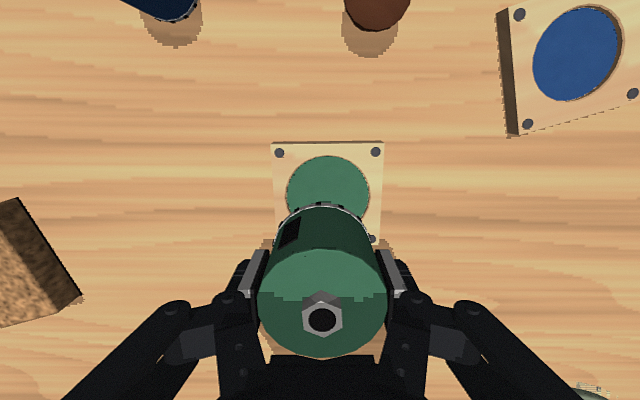

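Emit:
play_rows --pt "0.2 0.1 2.5 0 0 0 -1" --pt "0.2 0.1 5 0 0 0 -1" --pt "0.2 0.1 7.5 0 0 0 -1" --pt "0.2 0.1 8.4 0 0 0 -1" --pt "0.2 0.1 8.7 0 0 0 -1"

```text
clock: 10.65
position: [0.3694, 0.2609, -0.014]
tool_rot: [3.141, 0.001, -0.001]
force: [0.5, 0.5, -2.4]
grip_width: 0.0553
finger_force: 54.1
```

Emit:
play_rows --pt "0 0 0.15 0 0 0 -1" --pt "0 0 0.15 0 0 0 -1" --pt "0 0 0.15 0 0 0 0.5" --pt "0 0 0.1 0 0 0 1" --pt "0 0 0.1 0 0 0 1"

```text
clock: 11.15
position: [0.3696, 0.262, -0.0142]
tool_rot: [-3.141, -0.001, -0.0]
force: [-0.6, -0.1, -0.3]
grip_width: 0.0855
finger_force: 0.0
```

Emit:
play_rows --pt "0 0 0 0 0 0 1" --pt "0 0 -2 0 0 0 1" --pt "0 0 -5 0 0 0 1" --pt "0 0 -8.5 0 0 0 1" --pt "0 0 -9 0 0 0 1"

```text
clock: 11.65
position: [0.3705, 0.2627, 0.0784]
tool_rot: [-3.139, -0.003, -0.0]
force: [0.8, 0.2, -0.5]
grip_width: 0.0853
finger_force: 0.0
```

```bash
python3 -c "
from h import *
look(.3678,.2646,.04,'green');go(.5255,.384,.075,0)"
```

```text
saw top z 0.0673 n 3848 circ 0.3754 0.2656 r 0.0335 z range 0.03
well n 741 circ 0.3682 0.2640 r 0.0352 z 0.0126
t 11.7 pos [0.3702 0.2627 0.0776] rot [-3.139e+00 -3.000e-03 -0.000e+00] F [-0.   0.5 -0.2] w 0.0855 ff 0.0 -> shift cm [ 15.52 -12.14   0.33] turn [-0.003 -0.003 -0.   ]
```

Emit:
play_rows --pt "3.9 -3 0.1 0 0 0 1" --pt "7.8 -6 0.2 0 0 0 1" --pt "11.7 -9.1 0.3 0 0 0 1" --pt "15.5 -12.1 0.3 0 0 0 1" --pt "15.5 -12.1 0.3 0 0 0 1"

```text
clock: 12.2
position: [0.5275, 0.3858, 0.0705]
tool_rot: [-3.14, -0.001, 0.0]
force: [-1.9, -1.5, -0.7]
grip_width: 0.0855
finger_force: 0.0
```

```bash
python3 -c "
from h import *
look(.5255,.384,.03,'blue');go(.5255,.384,-.027,0)"
```

```text
saw top z 0.1961 n 218 circ 0.5434 0.3839 r 0.0238 z range 0.03
well n 163 circ 0.5345 0.3838 r 0.0230 z 0.0143
t 12.25 pos [0.5251 0.3836 0.0701] rot [ 3.141e+00  1.000e-03 -0.000e+00] F [-1.2  0.  -1.2] w 0.0853 ff 0.0 -> shift cm [ 0.05 -0.05  9.71] turn [ 0.001  0.001 -0.   ]
```

Emit:
play_rows --pt "0 0 2 0 0 0 1" --pt "0 0 4.5 0 0 0 1" --pt "0 0 7 0 0 0 1" --pt "0 0 9 0 0 0 1" --pt "0 0 9.8 0 0 0 1"

```text
clock: 12.75
position: [0.5223, 0.3812, -0.0283]
tool_rot: [3.139, 0.003, -0.0]
force: [-0.2, 0.2, 0.3]
grip_width: 0.0853
finger_force: 0.0
```

Emit:
play_rows --pt "0 0 0 0 0 0 1" --pt "0 0 0 0 0 0 -1" --pt "0 0 0 0 0 0 -1" --pt "0 0 0 0 0 0 -1" --pt "0 0 0 0 0 0 -1"

```text
clock: 13.25
position: [0.5247, 0.383, -0.0245]
tool_rot: [-3.141, -0.001, -0.0]
force: [-2.8, -0.8, 8.7]
grip_width: 0.0468
finger_force: 50.5
```

Emit:
play_rows --pt "0 0 -3 0 0 0 -1" --pt "0 0 -7 0 0 0 -1" --pt "0 0 -10 0 0 0 -1" --pt "-0.6 4.5 -10 0 0 0 -1" --pt "-1.2 9 -10 0 0 0 -1"

```text
clock: 13.75
position: [0.5122, 0.2927, 0.0756]
tool_rot: [-3.14, -0.002, 0.002]
force: [1.5, -0.7, -1.4]
grip_width: 0.0468
finger_force: 52.0
```

Emit:
play_rows --pt "-0.7 4.5 0 0 0 0 -1" --pt "-1.4 9 0 0 0 0 -1" --pt "-2.1 13.5 0 0 0 0 -1" --pt "-2.8 18 0 0 0 0 -1" --pt "-3.4 21.1 0 0 0 0 -1"

```text
clock: 14.25
position: [0.4776, 0.0788, 0.0749]
tool_rot: [3.141, -0.001, -0.002]
force: [0.5, 1.0, -1.7]
grip_width: 0.0469
finger_force: 52.0
```

Emit:
play_rows --pt "0 0 0 0 0 0 -1" --pt "0 0 0 0 0 0 -1" --pt "0 0 0 0 0 0 -1" --pt "0 0 0 0 0 0 -1" --pt "0 0 0 0 0 0 -1"

```text
clock: 14.75
position: [0.4782, 0.0826, 0.0742]
tool_rot: [-3.141, -0.0, 0.001]
force: [-0.3, -0.2, -1.3]
grip_width: 0.0472
finger_force: 52.1
```

```bash
python3 -c "
from h import *
look(.4795,.0822,.04,'blue');go(.4795,.0822,-.0142,0)"
```

```text
saw top z 0.1618 n 349 circ 0.4853 0.0821 r 0.0394 z range 0.1
well n 2732 circ 0.4795 0.0819 r 0.0314 z 0.0127
t 14.8 pos [0.4782 0.0824 0.0742] rot [-3.142e+00  0.000e+00  1.000e-03] F [ 0.2 -0.1 -0.9] w 0.0471 ff 52.1 -> shift cm [0.13 0.02 8.84] turn [-0.     0.     0.001]
```

Emit:
play_rows --pt "0 0 2.5 0 0 0 -1" --pt "0 0 5 0 0 0 -1" --pt "0 0 7.5 0 0 0 -1" --pt "0 0 8.3 0 0 0 -1" --pt "0 0 8.6 0 0 0 -1"

```text
clock: 15.3
position: [0.4778, 0.0818, -0.0123]
tool_rot: [3.141, 0.001, 0.0]
force: [0.4, -0.3, -1.5]
grip_width: 0.0473
finger_force: 52.1
```

Emit:
play_rows --pt "0 0 0.2 0 0 0 -1" --pt "0 0 0.2 0 0 0 -1" --pt "0 0 0.2 0 0 0 0.3" --pt "0 0 0.1 0 0 0 1" --pt "0 0 0.1 0 0 0 1"

```text
clock: 15.8
position: [0.4785, 0.0818, -0.0122]
tool_rot: [-3.141, -0.001, -0.0]
force: [0.5, -0.9, 0.1]
grip_width: 0.0819
finger_force: 0.0
```

Emit:
play_rows --pt "0 0 0 0 0 0 1" --pt "0 0 -2 0 0 0 1" --pt "0 0 -5 0 0 0 1" --pt "0 0 -8.5 0 0 0 1" --pt "0 0 -9 0 0 0 1"

```text
clock: 16.3
position: [0.4798, 0.0821, 0.0805]
tool_rot: [-3.14, -0.004, -0.001]
force: [0.9, -0.0, -0.1]
grip_width: 0.0853
finger_force: 0.0
```

```bash
python3 -c "
from h import *
look(.4795,.082,.035,'blue');go(.444,-.116,.075,0)"
```

```text
saw top z 0.2046 n 218 circ 0.4965 0.0825 r 0.0267 z range 0.03
well n 749 circ 0.4792 0.0817 r 0.0316 z 0.0127
t 16.35 pos [0.4795 0.082  0.0796] rot [-3.14  -0.004 -0.   ] F [-0.1 -0.1  0.7] w 0.0857 ff 0.0 -> shift cm [-3.54 19.81  0.42] turn [-0.001 -0.004 -0.   ]
```

Now the yellow saw.

Emit:
play_rows --pt "-0.8 4.4 0.1 0 0 0 1" --pt "-1.6 8.8 0.2 0 0 0 1" --pt "-2.4 13.2 0.4 0 0 0 1" --pt "-3.2 17.6 0.4 0 0 0 1" --pt "-3.5 19.8 0.4 0 0 0 1"

```text
clock: 16.85
position: [0.4413, -0.1197, 0.0724]
tool_rot: [3.141, 0.002, -0.004]
force: [0.4, 0.8, 0.5]
grip_width: 0.0854
finger_force: 0.0
```

Emit:
play_rows --pt "0 0 0 0 0 0 1" --pt "0 0 0 0 0 0 1" --pt "0 0 0 0 0 0 1" --pt "0 0 2 0 0 0 1" --pt "0 0 4 0 0 0 1"

```text
clock: 17.35
position: [0.4438, -0.1151, 0.0329]
tool_rot: [-3.141, -0.001, 0.002]
force: [-0.3, 0.1, 0.1]
grip_width: 0.0856
finger_force: 0.0
```

```bash
python3 -c "
from h import *
go(.444,-.116,-.027,0)"
```

```text
t 17.35 pos [ 0.4438 -0.1151  0.0329] rot [-3.141e+00 -1.000e-03  2.000e-03] F [-0.3  0.1  0.1] w 0.0856 ff 0.0 -> shift cm [0.01 0.1  5.99] turn [-0.    -0.001  0.002]
```

Emit:
play_rows --pt "0 0.1 2 0 0 0 1" --pt "0 0.1 4 0 0 0 1" --pt "0 0.1 5.5 0 0 0 1" --pt "0 0.1 6 0 0 0 1" --pt "0 0.1 6 0 0 0 1"

```text
clock: 17.85
position: [0.4429, -0.1164, -0.0272]
tool_rot: [-3.141, 0.001, 0.001]
force: [-0.3, -0.6, 0.5]
grip_width: 0.0856
finger_force: 0.0
```

Emit:
play_rows --pt "0 0 0 0 0 0 -1" --pt "0 0 0 0 0 0 -1" --pt "0 0 0 0 0 0 -1" --pt "0 0 0 0 0 0 -1" --pt "0 0 0 0 0 0 -1"

```text
clock: 18.35
position: [0.4435, -0.1172, -0.026]
tool_rot: [3.142, -0.001, -0.0]
force: [-1.7, 2.2, 13.7]
grip_width: 0.0394
finger_force: 48.7
```

Emit:
play_rows --pt "0 0 -3 0 0 0 -1" --pt "0 0 -7 0 0 0 -1" --pt "0 0 -10 0 0 0 -1" --pt "1.2 4.2 -10 0 0 0 -1" --pt "2.4 8.4 -10 0 0 0 -1"

```text
clock: 18.85
position: [0.4683, -0.2018, 0.0749]
tool_rot: [3.141, -0.003, 0.002]
force: [1.3, 0.1, -1.8]
grip_width: 0.039
finger_force: 50.8
```

Emit:
play_rows --pt "1.2 4.2 0 0 0 0 -1" --pt "2.4 8.4 0 0 0 0 -1" --pt "3.6 12.6 0 0 0 0 -1" --pt "4.8 16.8 0 0 0 0 -1" --pt "5.9 20.2 0 0 0 0 -1"

```text
clock: 19.35
position: [0.5258, -0.4059, 0.0734]
tool_rot: [3.141, -0.0, -0.002]
force: [1.1, 1.2, -1.3]
grip_width: 0.0393
finger_force: 50.8
```

Emit:
play_rows --pt "0 0 0 0 0 0 -1" --pt "0 0 0 0 0 0 -1" --pt "0 0 0 0 0 0 -1" --pt "0 0 0 0 0 0 -1" --pt "0 0 0 0 0 0 -1"

```text
clock: 19.85
position: [0.5262, -0.4025, 0.0735]
tool_rot: [-3.141, -0.0, 0.001]
force: [0.5, -0.3, -1.9]
grip_width: 0.0387
finger_force: 51.0
```

```bash
python3 -c "
from h import *
look(.5266,-.403,.035,'yellow','pics/w5.png');go(.5266,-.403,-.0145,0)"
```

```text
saw top z 0.1553 n 4773 circ 0.5362 -0.4044 r 0.0306 z range 0.1
well n 2998 circ 0.5266 -0.4030 r 0.0350 z 0.0128
t 19.9 pos [ 0.5262 -0.4027  0.0735] rot [-3.142 -0.     0.   ] F [ 0.   0.9 -1.4] w 0.0385 ff 51.0 -> shift cm [0.03 0.03 8.8 ] turn [-0. -0.  0.]
```

View pics/w5.png

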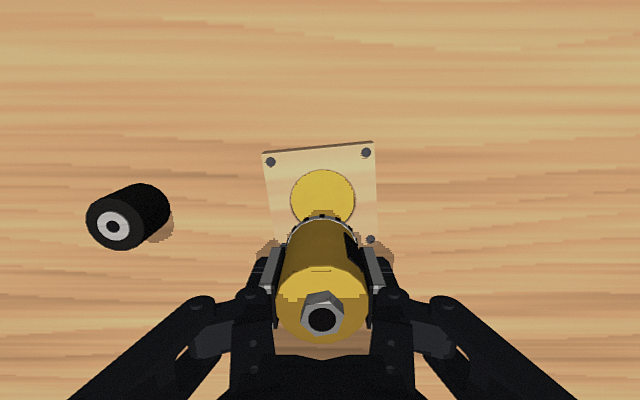

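The yellow saw is held upright (boss at 322,318), centred on its well (323,198). Its top is at 0.155, so seating it means 8.8 cm down.

Emit:
play_rows --pt "0 0 2.5 0 0 0 -1" --pt "0 0 5 0 0 0 -1" --pt "0 0 7.5 0 0 0 -1" --pt "0 0 8.3 0 0 0 -1" --pt "0 0 8.6 0 0 0 -1"

```text
clock: 20.4
position: [0.5258, -0.4029, -0.0133]
tool_rot: [-3.141, 0.001, 0.0]
force: [0.0, -0.7, -1.2]
grip_width: 0.0388
finger_force: 51.0
```

Emit:
play_rows --pt "0 0 0.2 0 0 0 -1" --pt "0 0 0.2 0 0 0 -1" --pt "0 0 0.2 0 0 0 0.2" --pt "0 0 0.1 0 0 0 1" --pt "0 0 0.1 0 0 0 1"

```text
clock: 20.9
position: [0.5263, -0.4035, -0.0131]
tool_rot: [3.141, -0.001, -0.0]
force: [0.1, -0.3, 0.0]
grip_width: 0.0781
finger_force: 0.0
```

Emit:
play_rows --pt "0 0 0 0 0 0 1" --pt "0 0 -2 0 0 0 1" --pt "0 0 -5 0 0 0 1" --pt "0 0 -8.5 0 0 0 1" --pt "-1.5 4 -11 0 0 0 1"

```text
clock: 21.4
position: [0.515, -0.4385, 0.0986]
tool_rot: [-3.139, -0.003, 0.007]
force: [2.5, -0.7, 0.3]
grip_width: 0.085
finger_force: 0.0
```

Emit:
play_rows --pt "-2 4 -1 0 0 0 1" --pt "-4 8 -2 0 0 0 1" --pt "-6 12 -3 0 0 0 1" --pt "-6 12 -3 0 0 0 1" --pt "-6 12 -3 0 0 0 1"

```text
clock: 21.9
position: [0.4501, -0.5642, 0.1262]
tool_rot: [3.141, 0.0, -0.002]
force: [0.2, 1.2, -1.2]
grip_width: 0.085
finger_force: 0.0
```

```bash
python3 - <<'E'
from h import *
well=dict(red=(.6254,.1258),yellow=(.5266,-.403),green=(.368,.2642),blue=(.4795,.082),drum=(.5156,-.2384),knob=(.512,.2346))
for n in ("top","side"):
  c=viewer.camera_info(n);p,d=viewer.grab_frame(n);P=cloud(d,c).reshape(-1,3)
  for k,(x,y) in well.items():
    W=P[np.hypot(P[:,0]-x,P[:,1]-y)<.05]
    lo={"drum":.04,"knob":.03}.get(k,.061);Q=W[(W[:,2]>lo)&(W[:,2]<.08)]
    if len(Q)<3: print(n,k,"none");continue
    (a,b),r=cv2.minEnclosingCircle(Q[:,:2].astype(np.float32))
    print(n,k,len(Q),"med z %.4f"%np.median(Q[:,2]),"circ",np.round([a,b,r],4),"off mm",np.round([(a-x)*1e3,(b-y)*1e3],1))
  cv2.imwrite(f"pics/{n}9.png",p[:,:,::-1])
go(0,0,0)
E
```

```text
top red 140 med z 0.0664 circ [0.6261 0.1254 0.0159] off mm [ 0.7 -0.4]
top yellow 230 med z 0.0654 circ [ 0.5283 -0.4018  0.0206] off mm [1.7 1.2]
top green 514 med z 0.0657 circ [0.3708 0.2621 0.0282] off mm [ 2.8 -2.1]
top blue 342 med z 0.0656 circ [0.481  0.0829 0.0239] off mm [1.5 0.9]
top drum 293 med z 0.0445 circ [ 0.5173 -0.2394  0.0234] off mm [ 1.7 -1. ]
top knob 280 med z 0.0401 circ [0.5135 0.2342 0.0222] off mm [ 1.5 -0.4]
side red 91 med z 0.0652 circ [0.6234 0.1263 0.0166] off mm [-2.   0.5]
side yellow 68 med z 0.0651 circ [ 0.5261 -0.3983  0.0204] off mm [-0.5  4.7]
side green 566 med z 0.0646 circ [0.3678 0.2627 0.0287] off mm [-0.2 -1.5]
side blue 225 med z 0.0646 circ [0.4787 0.0844 0.0244] off mm [-0.8  2.4]
side drum 105 med z 0.0438 circ [ 0.5144 -0.2363  0.0238] off mm [-1.2  2.1]
side knob 271 med z 0.0385 circ [0.511  0.2345 0.0225] off mm [-1.  -0.1]
t 22.0 pos [ 0.4517 -0.5621  0.126 ] rot [-3.141e+00 -0.000e+00  1.000e-03] F [-0.8  0.2 -0.1] w 0.0853 ff 0.0 -> shift cm [-45.13 -56.24  12.64] turn [0. 0. 0.]
```

View pics/side9.png

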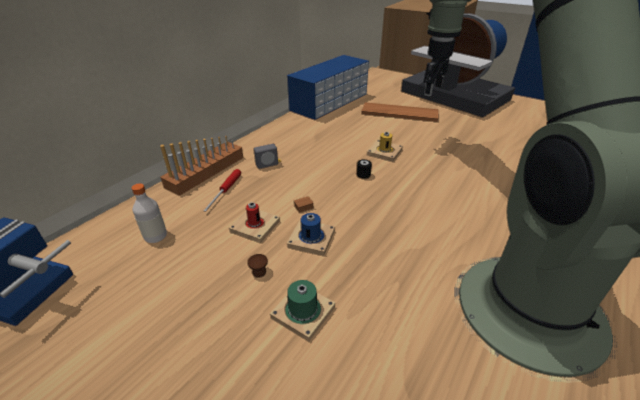

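All four saws stand upright in their own wells: red (252,215), blue (311,228), green (302,298) and yellow (386,145). Their tops are at 0.065 and they are at most 5 mm off centre. The drum and knob have not moved.

```bash
python3 -c "
from workcell import bot
print(bot.job_done())"
```

```text
the job is handed in; nothing more can be done
None
```

All four hole saws are seated upright in the wells of their own colour (at most 5 mm off centre in the last camera check), the drum and knob are where they were, and the job was handed in at about 22 s; no verdict was shown.

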